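Make up a stone-setting kit and a soldering kit

TASK

Make up the two kits for the bench: the black eye loupe, the slim black hand punch and the round brass tin go into the blue tray, the tall white jar and the small amber jar with the red cap into the yellow tray. Stand each upright near the middle of a bay of its own (any free bay of the right tray), let go of everything, and do not shift the ring clamp or the silvery packet.

Things in the scene. Friction and masses are not known exactly. Their poses are not given: they have to be found in the camera images.
- blue_tray: fixed kit tray of blue plastic with grey liners, 58 mm along its x, 183 mm along its y, 8 mm high; origin at the centre of its underside. Floor 3 mm thick, walls and dividers 3 mm thick and 8 mm high (5 mm above the floor): a row of three open bays, each 52 x 57 mm inside (x, y), centred at y = -60, 0 and +60 mm (x = 0) in the tray's frame. The two trays lie one behind the other, turned by up to 0.08 rad, either one in front. It takes the stone-setting kit.
- yellow_tray: fixed kit tray of yellow plastic with grey liners, 58 mm along its x, 183 mm along its y, 8 mm high; origin at the centre of its underside. Floor 3 mm thick, walls and dividers 3 mm thick and 8 mm high (5 mm above the floor): a row of three open bays, each 52 x 57 mm inside (x, y), centred at y = -60, 0 and +60 mm (x = 0) in the tray's frame. The two trays lie one behind the other, turned by up to 0.08 rad, either one in front. It takes the soldering kit.
- loupe_mid (a point): eye loupe: short black cup, 41 mm across its wide open rim at the top and narrower below, 30 mm high, standing on its small end. Point at its centre, 15 mm above its underside; z up its axis. 20 g; can be held round the side
- punch_mid (a point): hand punch: slim plain black cylinder, 20 mm across, 60 mm high, standing on end. Point at its centre, 30 mm above its underside; z along its axis. 60 g
- tin_mid (a point): round tin: low brass-coloured tin with a ribbed lid, 40 mm across, 24 mm high, closed (the lid does not come off). Point at its centre, 12 mm above its underside; z along its axis. About 50 g
- white_jar_mid (a point): tall white plastic jar with a white cap, body 39 mm and cap (top 17 mm) 41 mm across, 100 mm high, closed (the cap does not turn). Point at its centre, 50 mm above its underside; z along its axis. About 80 g
- amber_jar_mid (a point): small amber (brown) glass jar with a red cap, 40 mm across, 55 mm high, closed. Point at its centre, 27.5 mm above its underside; z along its axis. About 75 g
- ring_clamp: bystander: brown wooden ring clamp, 26 x 130 x 24 mm, lying loose along its y to the right of the work (a bench lamp hangs 0.45 m above the bench on that side, from about y = -0.15 to the right: keep the wrist clear of it); origin at the centre of its underside. Leave it alone
- solder_packet: bystander: silvery packet, 54 x 104 x 22 mm, lying loose to the right; origin at the centre of its underside. Leave it alone
Mind the look-alikes: they are no part of the job. Leave any turquoise look-alike of the part that bears loupe_mid alone. Of the things shaped like the part that bears amber_jar_mid, the amber glass one is meant.

How it is judged:
By the outcome, as a careful person would: the job done as asked, in the order asked, and still so for the second after the job is handed in, with the robot touching nothing.
It also fails if it takes over 109 s, if anything falls off the work surface, if the arm or the gripper's body presses on something with over 40 N, if the wrist force passes 120 N, or if a joint passes its speed limit or range.

ROBOT

A 6-joint arm with a two-finger parallel gripper is mounted at the origin on a cart in front of the work surface, level with it; the furniture and walls round the work are solid. World frame = base frame: x ahead of the robot, y to its left, z up, the work surface at z = 0. Lengths are in m, angles in rad, forces in N, time in s.
With the tool pointing down it reaches from about 0.375 to 0.975 m from the base axis. Payload 3.8 kg.
Tool frame: the origin (TCP) lies at the very end of the fingers, on their centre line; the grasp point (between the pads) lies bot.grasp_offset behind it (bot.grasp_offset is the distance from the TCP to the grasp point, in m); y points along the fingers, x is the direction in which the jaws open and shut, and the axes are right-handed (so a half turn about y gives the same grasp; the last joint's range is limited). The gripper opens to 85 mm and grips with 20 to 120 N. Pads are 22 mm wide; open, the fingers measure 114 mm over their backs; the gripper's body (76 mm by 85 mm) begins 54 mm behind the grasp point. The pads swing forward as they close: fully open they stand 13 mm farther back than shut.
Start: joints at [1.15, 0.264, 1.604, -0, 1.274, -0.037], TCP at [0.253, 0.626, 0.231] pointing down, gripper open.
Joint ranges: [-2.63, 2.63], [-0.94, 2.18], [0.31, 2.57], [-1.31, 4.45], [0, 2.66], [-2.55, 2.55]. Speed limits (rad/s): [2.57, 2.57, 3.14, 3.14, 3.14, 3.14].

INTERFACE

Orientations are given as a rotation vector (axis times angle).
In Python, from workcell import sensors, read_camera, job, bot gives the robot as it stands.
- The arm moves only by the tool arm_command, never from a script. Its argument "deltas" is a list of rows, each a list of 4 numbers: the shift along the tool's x, y, z in m, then the turn about the tool's y in rad. A call has 1 to 20 rows; each row shifts and turns the commanded pose from where the row before left it, along the tool's axes as they then stand; what a row does not reach is not made up. A row lasts 1/8 s, in which the tool goes at most 62.5 mm and 10.7 degrees, less where a joint would pass 70% of its speed; a pose out of reach is approached as far as the arm can. A call is refused whole if a number of a shift passes 0.0625 or a number of a turn 0.188, either way. A call with a gripper value outside its range is refused whole. "fingers" is the finger opening in m, from 0 to 0.0854, set as the call begins (left out, the last holds). The fingers move at their own pace and stop on an object; "newtons" is the grip in N (left out, the last holds). Time passes only in rows, so rows that do not move let the fingers close. It gives the time, the measured TCP pose, the force and the opening at its end, in the units of the state.
- sensors.read_state(): the state, without advancing time (a new reading comes with each control period).
- read_camera(name): name is "side" or "top" or "wrist"; returns a dict with "color" (384x512x3 uint8, red, green, blue), "vfov" (degrees; the focal length in pixels is half the picture's height over the tangent of half this angle, whatever the lens; pixels are square), "cx", "cy" (the principal point, pixels), "R" (3x3) and "t" (3): a world point X has camera coordinates R X + t; the wrist camera has in their place "T_tool_cam" (4x4, takes a point from camera to tool coordinates, whose origin is the TCP and whose axes are the tool frame's). Camera axes: x right, y down, z forward; pixel columns grow to the right and rows downward; lengths in m; the calibration is good to about 2 mm. The wrist camera is an equidistant fisheye: a pixel r from the principal point sees the ray r / f radians off the axis. A picture is of the moment at which its call begins: read the wrist's pose just before it. There is no depth.
- job.finish_job(): hands the job in, once; it reports no verdict.
The state is a dict: "time": time; "q": joint angles; "joint_vel": joint speeds; "joint_torque": joint torques, N m; "tool_pos": TCP position; "tcp_rot": TCP orientation; "wrist_force": force on the tool from outside, world axes, zero at the start; "torque": the same for the moment, N m; "width": opening from 0.0 (shut) to 1.0 (fully open).
Only numpy, scipy, OpenCV 4.12 (cv2) and the standard library are available. Lean on these libraries where they do the work, as an engineer would, in place of code of your own. Each camera call takes 0.05 s, during which the arm holds its last target.

## Working session

There is one attempt and no reset: what is moved stays moved. The work goes in short steps, Python scripts to look and compute and a tool call to move; the robot and the scene stay as the last step left them, time stands still between calls to the robot, and variables do not carry over. Pictures are saved under pics/ and viewed, and the job is handed in when it is done.

Besides the shell and the picture viewer there is one more tool, called after "Emit:" as a command line: name --pt "numbers of a row" for each row, then --argument value for the rest. arm_command: Moves the arm, as the interface text tells. Its arguments: {"type":"object","properties":{"deltas":{"type":"array"},"fingers":{"type":"number"},"newtons":{"type":"number"}},"required":["deltas"]}

```bash
mkdir -p pics; ls; python3 - <<'E'
from workcell import sensors, read_camera, job, bot
import cv2
s=sensors.read_state()
print({k:(v if not hasattr(v,'round') else v) for k,v in s.items()})
print(bot.grasp_offset)
for n in ["side","top","wrist"]:
    c=read_camera(n)
    cv2.imwrite(f"pics/{n}0.png",c["color"][:,:,::-1])
    print(n,{k:v for k,v in c.items() if k!="color"})
E
```

```text
pics
{'time': 0.0, 'q': array([ 1.15008275e+00,  2.64749351e-01,  1.60538685e+00,  6.66080871e-06,
        1.27369132e+00, -3.68993248e-02]), 'joint_vel': array([ 0.00053745,  0.00040646, -0.00025957, -0.00024161,  0.00023564,
        0.00066066]), 'joint_torque': array([ 3.37970068e-04, -5.15093851e+01, -3.67319512e+01,  9.62764989e-05,
        1.29964194e-02, -2.17121135e-05]), 'tool_pos': array([0.25245956, 0.62521862, 0.22995765]), 'tcp_rot': array([-1.36788352, -0.9205837 ,  0.92371807]), 'wrist_force': array([ 0.31163953, -0.84119479, -0.15230539]), 'torque': array([-0.00161412, -0.00358266, -0.00876841]), 'width': 1.0001694390465987}
0.0187
side {'vfov': 47.37500623896972, 'cx': 254.66303436513664, 'cy': 191.8424735925412, 'R': array([[-0.97295569, -0.23092111,  0.00571553],
       [-0.1102873 ,  0.4426555 , -0.8898836 ],
       [ 0.20296289, -0.86644766, -0.45615185]]), 't': array([0.48849618, 0.1147974 , 0.72379535])}
top {'vfov': 51.30692425091025, 'cx': 267.70338510119956, 'cy': 193.14657831920528, 'R': array([[-0.01647309, -0.99963738,  0.0213012 ],
       [-0.99926426,  0.0157215 , -0.03498246],
       [ 0.03463489, -0.0218618 , -0.99916089]]), 't': array([-0.0439065 ,  0.52109981,  0.91259635])}
wrist {'vfov': 65.70646984690485, 'cx': 257.310463923139, 'cy': 194.6451439344878, 'T_tool_cam': array([[ 9.99999094e-01,  1.71785567e-04,  1.33509039e-03,
         2.22523467e-04],
       [-1.23289477e-03, -2.81231254e-01,  9.59639235e-01,
        -1.43118764e-01],
       [ 5.40321315e-04, -9.59640012e-01, -2.81230787e-01,
         7.12931938e-02],
       [ 0.00000000e+00,  0.00000000e+00,  0.00000000e+00,
         1.00000000e+00]])}
```

View pics/top0.png

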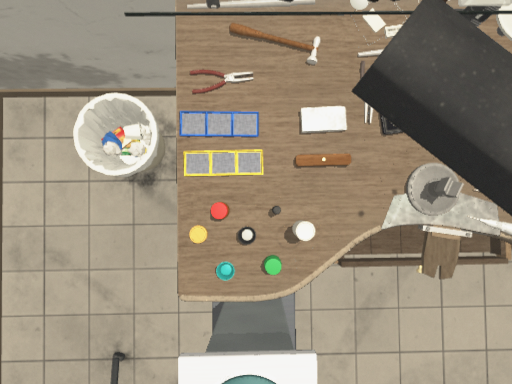

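View pics/side0.png

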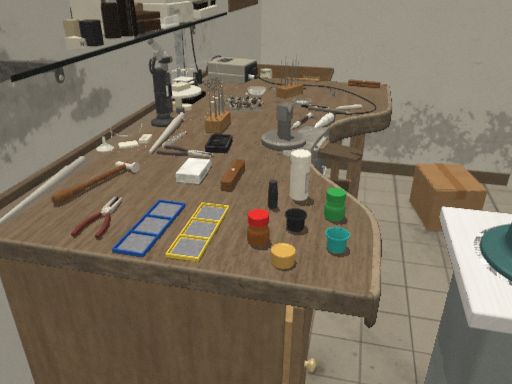

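View pics/wrist0.png

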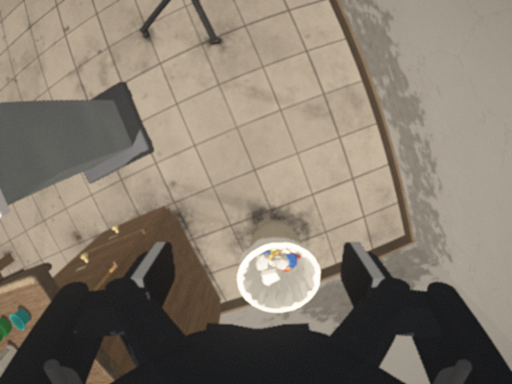

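```bash
cat > h.py <<'E'
import numpy as np, cv2
from scipy.spatial.transform import Rotation as Ro
from workcell import sensors, read_camera, job, bot
def ray(c,u,v):
    f=192/np.tan(np.radians(c["vfov"]/2)); d=np.array([(u-c["cx"])/f,(v-c["cy"])/f,1.])
    return -c["R"].T@c["t"], c["R"].T@d
def onz(c,u,v,z):
    o,d=ray(c,u,v); return o+d*(z-o[2])/d[2]
def proj(c,X):
    f=192/np.tan(np.radians(c["vfov"]/2)); p=c["R"]@np.array(X)+c["t"]; return c["cx"]+f*p[0]/p[2], c["cy"]+f*p[1]/p[2]
def state():
    s=sensors.read_state(); Rm=Ro.from_rotvec(s["tcp_rot"]).as_matrix(); return s,Rm
E
python3 - <<'E'
from h import *
s,Rm=state(); print(Rm.round(3))
t=cv2.imread("pics/top0.png"); cv2.imwrite("pics/top0c.png",cv2.resize(t[95:290,175:355],None,fx=3.5,fy=3.0*3.5/3.5,interpolation=cv2.INTER_CUBIC)[:600] if 0 else cv2.resize(t[95:290,175:355],None,fx=3,fy=3,interpolation=cv2.INTER_CUBIC))
t=cv2.imread("pics/side0.png"); cv2.imwrite("pics/side0c.png",cv2.resize(t[130:280,110:370],None,fx=3,fy=3,interpolation=cv2.INTER_CUBIC))
E
```

```text
[[ 0.374 -0.001 -0.927]
 [ 0.927 -0.002  0.374]
 [-0.002 -1.     0.   ]]
```

View pics/top0c.png

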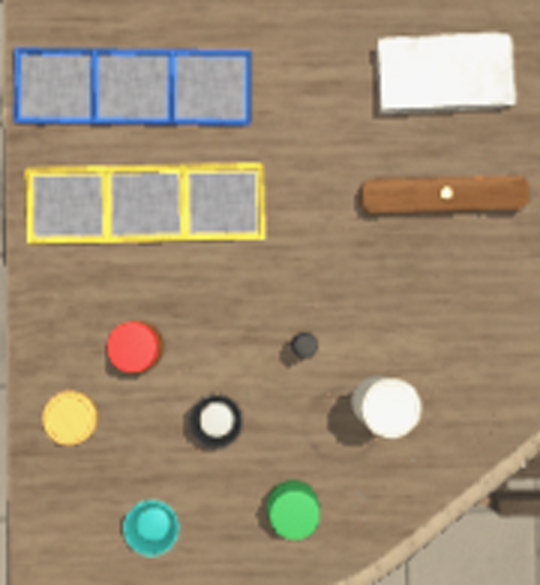

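View pics/side0c.png

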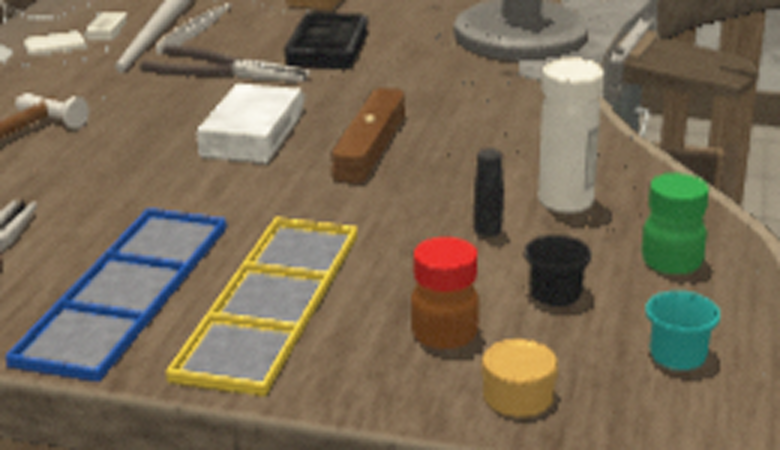

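Candidates in the top view: for the loupe, the black cup (247,236) or the turquoise cup (225,271); I choose black. For the amber jar, amber with a red cap (219,211) or green (273,265); I choose red/amber, and the side crop confirms an amber body. The others have one match each: punch (276,211), white jar (303,231), tin (198,234). Leave alone: clamp (322,159) and packet (323,119).

```bash
cat > meas.py <<'E'
from h import *
def cmask(img,lo,hi): return cv2.inRange(cv2.cvtColor(img,cv2.COLOR_RGB2HSV),np.array(lo),np.array(hi))
def blob(m,win):
    x0,y0,x1,y1=win; w=np.zeros_like(m); w[y0:y1,x0:x1]=m[y0:y1,x0:x1]
    cs,_=cv2.findContours(w,cv2.RETR_EXTERNAL,cv2.CHAIN_APPROX_NONE)
    c=max(cs,key=cv2.contourArea); return c
if __name__=="__main__":
    c=read_camera("top"); im=c["color"]; s=read_camera("side"); si=s["color"]
    T={"red":((0,150,90),(8,255,255),(205,195,235,225),.055),
       "tin":((15,110,150),(28,255,255),(185,220,212,250),.024),
       "loupe":((0,0,0),(180,255,62),(232,222,262,250),.030),
       "punch":((0,0,0),(180,255,80),(270,203,284,219),.060),
       "white":((0,0,200),(180,45,255),(288,215,320,245),.100)}
    for k,(lo,hi,w,z) in T.items():
        m=cmask(im,lo,hi); b=blob(m,w); (u,v),r=cv2.minEnclosingCircle(b)
        x,y,ww,hh=cv2.boundingRect(b); M=cv2.moments(b)
        u2,v2=(M["m10"]/M["m00"],M["m01"]/M["m00"])
        X=onz(c,u,v,z);X2=onz(c,u2,v2,z); d=2*r/(192/np.tan(np.radians(c["vfov"]/2)))*(.9126-z)
        print(k,(round(u,1),round(v,1),round(r,1)),(x,y,ww,hh),X.round(4)[:2],X2.round(4)[:2],"dia",round(d*1000,1),"side px top/bottom",np.round(proj(s,[X2[0],X2[1],z])),np.round(proj(s,[X2[0],X2[1],0])))
    for n,lo,hi,w in (("blue",(100,140,90),(125,255,255),(170,100,270,145)),("yellow",(20,130,120),(35,255,255),(178,140,270,185))):
        for cam,img,nm,ww in ((c,im,"top",w),(s,si,"side",(100,190,245,270))):
            b=blob(cmask(img,lo,hi),ww); 
            (rc)=cv2.minAreaRect(b)
            h=cv2.convexHull(b)
            P=np.array([onz(cam,p[0][0],p[0][1],.008)[:2] for p in h],np.float32)
            (cx,cy),(a,bb),an=cv2.minAreaRect(P*1000); print(n,nm,(round(cx,1),round(cy,1)),round(a,1),round(bb,1),round(an,2))
E
python3 meas.py
```

```text
red (218.8, 210.1, 8.7) (211, 202, 17, 17) [0.4834 0.0562] [0.4832 0.0559] dia 37.5 side px top/bottom [258. 214.] [258. 241.]
tin (198.0, 234.0, 9.5) (189, 225, 19, 19) [0.4302 0.1067] [0.4305 0.1068] dia 42.2 side px top/bottom [283. 250.] [282. 262.]
loupe (246.4, 234.8, 8.2) (239, 227, 16, 17) [ 0.4268 -0.0025] [ 0.4267 -0.0028] dia 36.3 side px top/bottom [295. 214.] [294. 228.]
punch (275.5, 210.0, 4.0) (272, 206, 5, 9) [ 0.4816 -0.0676] [ 0.4802 -0.0624] dia 17.2 side px top/bottom [273. 182.] [273. 209.]
white (304.9, 230.4, 9.9) (296, 221, 19, 20) [ 0.4385 -0.1263] [ 0.4383 -0.1264] dia 40.1 side px top/bottom [301. 153.] [298. 197.]
blue top (683.7, 59.0) 178.8 56.5 88.52
blue side (682.1, 63.7) 187.5 61.3 88.82
yellow top (593.3, 49.8) 60.0 184.2 0.35
yellow side (592.1, 53.7) 61.5 193.5 0.47
```

```bash
python3 - <<'E'
from meas import *
c=read_camera("top"); s=read_camera("side")
for cam,nm in ((c,"top"),(s,"side")):
    m=cmask(cam["color"],(0,0,60),(180,50,190))
    m=cv2.erode(m,np.ones((2,2),np.uint8)) if nm=="x" else m
    cs,_=cv2.findContours(m,cv2.RETR_EXTERNAL,cv2.CHAIN_APPROX_NONE)
    for b in cs:
        a=cv2.contourArea(b); M=cv2.moments(b)
        if a<150: continue
        P=np.array([onz(cam,p[0][0],p[0][1],.003)[:2] for p in b],np.float32)*1000
        (cx,cy),(w,h),an=cv2.minAreaRect(P)
        if 500<cx<780 and -60<cy<160: print(nm,round(cx,1),round(cy,1),round(w),round(h),round(an,1))
for n,lo,hi,w in (("blue",(100,140,90),(125,255,255),(170,100,270,145)),("yellow",(20,130,120),(35,255,255),(178,140,270,185))):
  for cam,ww in ((c,w),(s,(100,190,245,270))):
    m=cmask(cam["color"],lo,hi); x0,y0,x1,y1=ww; ys,xs=np.nonzero(m[y0:y1,x0:x1])
    P=np.array([onz(cam,x+x0,y+y0,.008)[:2] for x,y in zip(xs,ys)])*1000
    mu=P.mean(0); e,V=np.linalg.eigh(np.cov(P.T)); v=V[:,1]; v=v*np.sign(v[1]); print(n,mu.round(1),"axis y dir",v.round(3))
E
```

```text
top 593.1 109.4 49 42 89.2
top 593.8 -9.0 49 42 89.2
top 593.4 49.1 49 44 89.3
top 684.1 -1.0 49 45 89.2
top 684.8 58.4 51 45 89.3
top 686.7 118.8 51 47 89.3
side 593.0 107.4 46 46 0.6
side 687.0 115.2 49 45 89.8
side 593.2 45.9 46 46 1.1
side 685.6 55.1 47 45 89.0
side 593.8 -14.5 46 46 0.6
side 684.7 -5.6 46 45 88.6
blue [683.6  64. ] axis y dir [0.048 0.999]
blue [681.8  77. ] axis y dir [0.013 1.   ]
yellow [595.2  51.1] axis y dir [0.009 1.   ]
yellow [593.6  65.4] axis y dir [-0.021  1.   ]
```

Emit:
arm_command --pt "0 0 0 0.17" --pt "0 0 0 0.17" --pt "0 0 0 0.17" --pt "0 0 0 0.17" --pt "0 0 0 0.17" --pt "0 0 0 0.17" --pt "0 0 0 0.167" --pt "0 0 0 0" --fingers 0.06 --newtons 25

```text
time: 1.35
tool_pos: [0.2528, 0.6259, 0.2313]
tcp_rot: [-1.571, -0.001, 0.001]
wrist_force: [0.5, -1.1, -1.3]
width: 0.704
```

Emit:
arm_command --pt "0.0125 0.005 -0.045 0" --pt "0.0125 0.005 -0.045 0" --pt "0.0125 0.005 -0.045 0" --pt "0.0125 0.005 -0.045 0" --pt "0.0125 0.005 -0.045 0" --pt "0.0125 0.005 -0.045 0" --pt "0.0125 0.005 -0.045 0" --pt "0.0125 0.005 -0.045 0" --pt "0.0125 0.005 -0.045 0" --pt "0.0125 0.005 -0.045 0" --pt "0.0125 0.005 -0.045 0" --pt "0.0125 0.005 -0.045 0" --pt "0.0125 0.005 -0.045 0" --pt "0.0125 0.005 -0.045 0" --pt "0 0 0 0" --pt "0 0 0 0"

```text
time: 3.35
tool_pos: [0.4276, -0.004, 0.1613]
tcp_rot: [-1.57, -0.0, 0.001]
wrist_force: [0.7, 0.7, -0.2]
width: 0.703
```

```bash
cat > st.py <<'E'
from h import *
import sys
s,Rm=state(); print("t",round(s["time"],2),"pos",s["tool_pos"].round(4),"x",Rm[:,0].round(3),"z",Rm[:,2].round(3),"F",s["wrist_force"].round(1),"w",round(s["width"]*.0854,4))
if len(sys.argv)>1:
    tgt=np.array([float(a) for a in sys.argv[1:4]]); print("tool delta to target",(Rm.T@(tgt-s["tool_pos"])).round(4),"turn",round(np.arctan2(Rm[1,0],Rm[0,0]),4))
E
python3 st.py .427 -.003 .14
python3 - <<'E'
from h import *
c=read_camera("wrist");cv2.imwrite("pics/w1.png",c["color"][:,:,::-1])
E
```

```text
t 3.35 pos [ 0.4276 -0.004   0.1613] x [ 1.     0.001 -0.   ] z [-0.001  1.     0.001] F [ 0.7  0.7 -0.2] w 0.0601
tool delta to target [-0.0006  0.0213  0.001 ] turn 0.0006
```

View pics/w1.png

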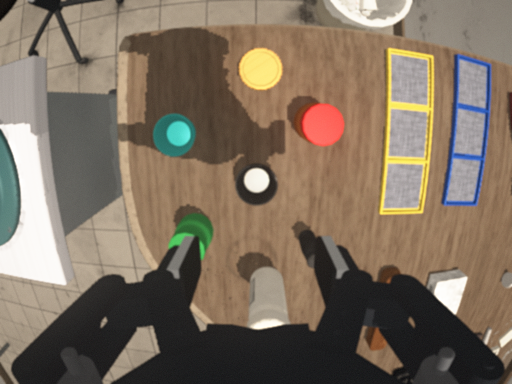

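The wrist view shows the black loupe at (256,184), tin (260,68), red-capped jar (322,124), punch (306,240) and white jar (268,295), with the fingers straddling the loupe. Next I check the positions through the wrist camera.

```bash
cat >> h.py <<'E'
def wcast(c,s,Rm,u,v,z):
    f=192/np.tan(np.radians(c["vfov"]/2)); du,dv=u-c["cx"],v-c["cy"]; r=np.hypot(du,dv); th=r/f
    d=np.array([np.sin(th)*du/r,np.sin(th)*dv/r,np.cos(th)]); T=c["T_tool_cam"]
    o=s["tool_pos"]+Rm@T[:3,3]; d=Rm@T[:3,:3]@d; return o+d*(z-o[2])/d[2]
E
python3 - <<'E'
from meas import *
s,Rm=state(); c=read_camera("wrist")
for k,lo,hi,w,z in (("red",(0,150,90),(8,255,255),(295,95,350,155),.055),("tin",(15,110,150),(28,255,255),(230,40,295,95),.024),("loupe",(0,0,0),(180,255,62),(230,150,285,215),.030)):
    b=blob(cmask(c["color"],lo,hi),w); P=np.array([wcast(c,s,Rm,*p[0],z)[:2] for p in b],np.float32)*1000
    print(k,cv2.minEnclosingCircle(P), cv2.fitEllipse(P))
for k,lo,hi,w in (("y",(0,0,60),(180,50,190),(380,40,430,215)),("b",(0,0,60),(180,50,190),(445,55,490,210))):
    m=cmask(c["color"],lo,hi); x0,y0,x1,y1=w; q=np.zeros_like(m); q[y0:y1,x0:x1]=m[y0:y1,x0:x1]
    cs,_=cv2.findContours(q,cv2.RETR_EXTERNAL,cv2.CHAIN_APPROX_NONE)
    for b in cs:
        if cv2.contourArea(b)>400:
            P=np.array([wcast(c,s,Rm,*p[0],.003)[:2] for p in b],np.float32)*1000; print(k,cv2.minAreaRect(P))
E
```

```text
red ((482.3811950683594, 56.86677169799805), 19.754169464111328) ((482.5715026855469, 56.9957389831543), (36.261192321777344, 38.71100616455078), 76.6224365234375)
tin ((430.37396240234375, 107.33341979980469), 21.516746520996094) ((430.6921081542969, 107.36697387695312), (40.767822265625, 42.224853515625), 176.2778778076172)
loupe ((426.5440979003906, -1.7275404930114746), 19.725990295410156) ((426.8052978515625, -2.1612536907196045), (36.28044891357422, 38.073551177978516), 177.1674346923828)
y ((594.4398803710938, -9.566715240478516), (45.35763168334961, 50.13328170776367), 0.033560190349817276)
y ((594.2889404296875, 50.508811950683594), (45.763545989990234, 50.34274673461914), 0.16000191867351532)
y ((593.5037231445312, 110.54093170166016), (44.499752044677734, 50.32286071777344), 0.8789940476417542)
b ((685.2384643554688, -0.8298759460449219), (51.7409553527832, 46.218929290771484), 88.68468475341797)
b ((686.4953002929688, 58.91965866088867), (52.22769546508789, 46.22460174560547), 89.05531311035156)
b ((687.7173461914062, 118.89673614501953), (52.35418701171875, 46.34075164794922), 88.80797576904297)
```

Emit:
arm_command --pt "-0.0006 0.02 0.0018 0" --pt "0 0.03 0 0" --pt "0 0.03 0 0" --pt "0 0.03 0 0" --pt "0 0.02 0 0" --pt "0 0.015 0 0" --pt "0 0.008 0 0" --pt "0 0 0 0"

```text
time: 4.45
tool_pos: [0.4271, -0.002, 0.0082]
tcp_rot: [-1.571, -0.0, 0.001]
wrist_force: [0.3, -0.5, 0.4]
width: 0.699
```

Emit:
arm_command --pt "0 0 0 0" --pt "0 0 0 0" --pt "0 0 0 0" --pt "0 0 0 0" --pt "0 0 0 0" --pt "0 0 0 0" --fingers 0.03 --newtons 25

```text
time: 5.2
tool_pos: [0.428, -0.0023, 0.0093]
tcp_rot: [-1.571, -0.001, -0.001]
wrist_force: [-1.6, 1.0, 4.1]
width: 0.451
```

Emit:
arm_command --pt "0 -0.01 0 0" --pt "0 -0.02 0 0" --pt "0 -0.03 0 0" --pt "0 -0.03 0 0" --pt "0 -0.02 0 0" --pt "0 0 0 0" --pt "0 0 0 0"

```text
time: 6.08
tool_pos: [0.4266, -0.0023, 0.1178]
tcp_rot: [-1.571, 0.001, 0.0]
wrist_force: [0.2, 0.6, -0.8]
width: 0.447
```

```bash
python3 st.py .6848 -.001 .118
python3 - <<'E'
from h import *
c=read_camera("wrist");s=read_camera("side")
w=cv2.resize(c["color"][150:300,170:340],None,fx=2.3,fy=2.3);t=cv2.resize(s["color"][100:250,210:380],None,fx=2.3,fy=2.3)
cv2.imwrite("pics/l1.png",np.hstack([w,t])[:,:,::-1])
E
```

```text
t 6.08 pos [ 0.4266 -0.0023  0.1178] x [ 1.    -0.    -0.001] z [ 0.  1. -0.] F [ 0.2  0.6 -0.8] w 0.0382
tool delta to target [ 0.2582 -0.0004  0.0014] turn -0.0001
```

View pics/l1.png

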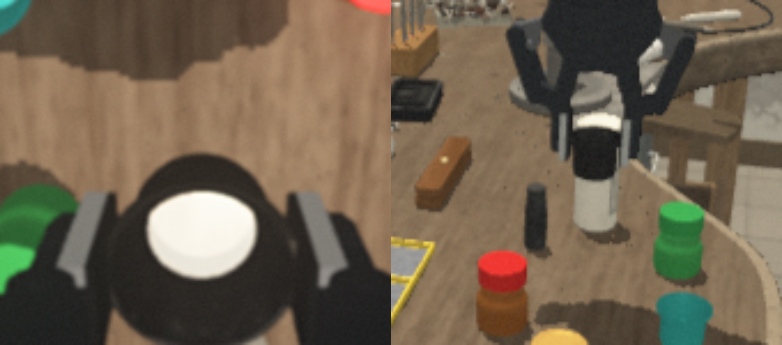

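Emit:
arm_command --pt "0.02 0 0.0013 0" --pt "0.045 0 0 0" --pt "0.05 0 0 0" --pt "0.05 0 0 0" --pt "0.05 0 0 0" --pt "0.03 0 0 0" --pt "0.0132 0 0 0" --pt "0 0.02 0 0" --pt "0 0.03 0 0" --pt "0 0.03 0 0" --pt "0 0.015 0 0" --pt "0 0.006 0 0" --pt "0 0 0 0" --pt "0 0 0 0"

```text
time: 7.92
tool_pos: [0.6865, -0.0011, 0.0188]
tcp_rot: [-1.571, -0.002, -0.002]
wrist_force: [-0.4, -0.2, -0.3]
width: 0.451
```

```bash
python3 st.py .6848 -.001 .0125
```

```text
t 7.92 pos [ 0.6865 -0.0011  0.0188] x [ 1.    -0.     0.002] z [ 0.  1. -0.] F [-0.4 -0.2 -0.3] w 0.0385
tool delta to target [-0.0017  0.0063  0.0001] turn -0.0
```

Emit:
arm_command --pt "-0.001 0.002 0 0" --pt "0 0.002 0 0" --pt "0 0 0 0" --pt "0 0 0 0"

```text
time: 8.43
tool_pos: [0.6843, -0.001, 0.0133]
tcp_rot: [-1.571, 0.0, 0.0]
wrist_force: [-0.1, -0.0, 0.5]
width: 0.448
```

```bash
python3 st.py .6848 -.001 .0125
python3 - <<'E'
from h import *
c=read_camera("wrist");s=read_camera("side")
w=cv2.resize(c["color"][150:300,170:340],None,fx=2.3,fy=2.3);t=cv2.resize(s["color"][150:270,90:226],None,fx=2.875,fy=2.875)
cv2.imwrite("pics/l2.png",np.hstack([w,t])[:,:,::-1])
E
```

```text
t 8.43 pos [ 0.6843 -0.001   0.0133] x [ 1. -0. -0.] z [ 0.  1. -0.] F [-0.1 -0.   0.5] w 0.0383
tool delta to target [0.0005 0.0008 0.    ] turn -0.0
```

View pics/l2.png

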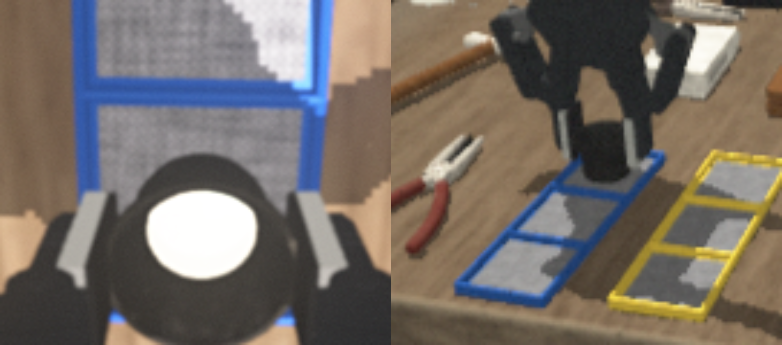

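Emit:
arm_command --pt "0 0.001 0 0" --pt "0 0 0 0"

```text
time: 8.78
tool_pos: [0.6845, -0.001, 0.0124]
tcp_rot: [-1.571, -0.0, -0.0]
wrist_force: [-0.8, 0.4, 0.7]
width: 0.448
```

Emit:
arm_command --pt "0 0 0 0" --pt "0 0 0 0" --pt "0 0 0 0" --pt "0 -0.01 0 0" --pt "0 -0.03 0 0" --pt "0 -0.04 0 0" --pt "0 -0.03 0 0" --pt "0 0 0 0" --fingers 0.055

```text
time: 9.78
tool_pos: [0.6874, -0.0011, 0.1272]
tcp_rot: [-1.571, -0.006, -0.006]
wrist_force: [1.3, 0.0, 0.4]
width: 0.643
```

```bash
python3 st.py .4808 -.065 .12
python3 - <<'E'
from h import *
c=read_camera("wrist");s=read_camera("top")
w=cv2.resize(c["color"][100:300,140:366],None,fx=1.725,fy=1.725);t=cv2.resize(s["color"][100:250,180:350],None,fx=2.3,fy=2.3)
cv2.imwrite("pics/l3.png",np.hstack([w,t])[:,:,::-1])
E
```

```text
t 9.78 pos [ 0.6874 -0.0011  0.1272] x [ 1.    -0.     0.008] z [ 0.  1. -0.] F [1.3 0.  0.4] w 0.0549
tool delta to target [-0.2066  0.0055 -0.0639] turn -0.0
```

View pics/l3.png

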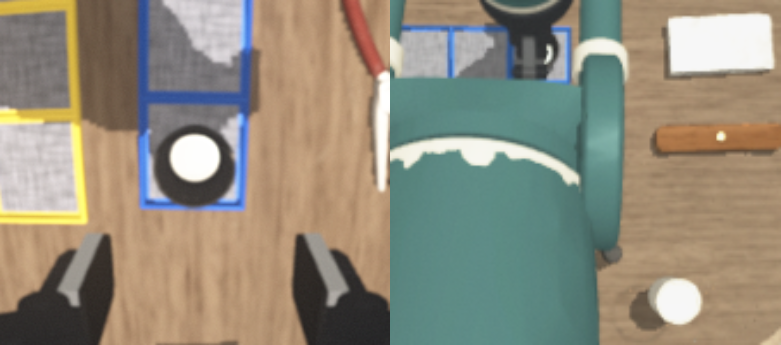

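The loupe stands upright in the end bay of the blue tray, clear of the walls. Next is the punch.

Emit:
arm_command --pt "-0.02 0 -0.005 0" --pt "-0.04 0 -0.012 0" --pt "-0.045 0 -0.014 0" --pt "-0.045 0 -0.014 0" --pt "-0.035 0 -0.012 0" --pt "-0.021 0 -0.007 0" --pt "0 0 0 0" --pt "0 0 0 0" --fingers 0.05

```text
time: 10.88
tool_pos: [0.4786, -0.0649, 0.1217]
tcp_rot: [-1.571, 0.0, 0.0]
wrist_force: [0.1, 0.8, 1.3]
width: 0.585
```

```bash
python3 st.py .4808 -.065 .12
python3 - <<'E'
from h import *
s,Rm=state()
c=read_camera("wrist");im=c["color"]
cv2.imwrite("pics/p1.png",im[:,:,::-1])
E
```

```text
t 10.88 pos [ 0.4786 -0.0649  0.1217] x [ 1. -0. -0.] z [0. 1. 0.] F [0.1 0.8 1.3] w 0.0499
tool delta to target [ 0.0022  0.0017 -0.0001] turn -0.0002
```

View pics/p1.png

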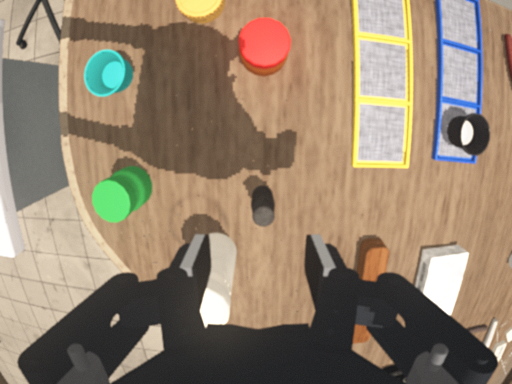

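```bash
python3 - <<'E'
from h import *
s,Rm=state()
c=read_camera("wrist");im=c["color"]
cv2.imwrite("pics/p1c.png",cv2.resize(im[170:240,230:300],None,fx=8,fy=8,interpolation=cv2.INTER_CUBIC)[:,:,::-1])
for u,v in ((263,214),(263,216)): print(wcast(c,s,Rm,u,v,.06).round(4))
E
```

```text
[ 0.4835 -0.0678  0.06  ]
[ 0.4835 -0.0694  0.06  ]
```

View pics/p1c.png

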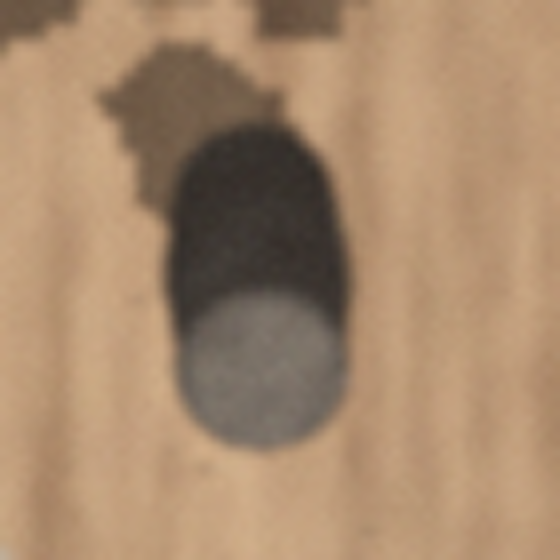

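Emit:
arm_command --pt "0.0037 0.015 -0.004 0" --pt "0 0.025 0 0" --pt "0 0.025 0 0" --pt "0 0.015 0 0" --pt "0 0.0075 0 0" --pt "0 0 0 0"

```text
time: 11.72
tool_pos: [0.482, -0.069, 0.0344]
tcp_rot: [-1.571, 0.001, 0.001]
wrist_force: [0.0, 0.8, -0.2]
width: 0.589
```

Emit:
arm_command --pt "0 0 0 0" --pt "0 0 0 0" --pt "0 0 0 0" --pt "0 0 0 0" --pt "0 0 0 0" --pt "0 0 0 0" --fingers 0.01 --newtons 30

```text
time: 12.48
tool_pos: [0.483, -0.0692, 0.0358]
tcp_rot: [-1.571, -0.001, -0.001]
wrist_force: [-0.5, 0.8, 6.3]
width: 0.22
```

```bash
python3 st.py .4825 -.069 .12
python3 - <<'E'
from h import *
c=read_camera("wrist");s=read_camera("side")
w=cv2.resize(c["color"][150:300,170:340],None,fx=2.3,fy=2.3);t=cv2.resize(s["color"][100:250,210:380],None,fx=2.3,fy=2.3)
cv2.imwrite("pics/p2.png",np.hstack([w,t])[:,:,::-1])
E
```

```text
t 12.47 pos [ 0.483  -0.0692  0.0358] x [ 1.    -0.     0.002] z [ 0.  1. -0.] F [-0.5  0.8  6.3] w 0.0188
tool delta to target [-0.0003 -0.0842  0.0002] turn -0.0
```

View pics/p2.png

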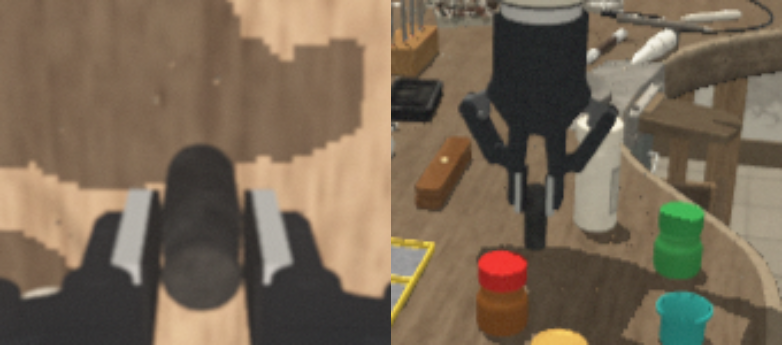

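Emit:
arm_command --pt "0 -0.01 0 0" --pt "0 -0.03 0 0" --pt "0 -0.04 0 0" --pt "0.02 -0.01 0.0125 0" --pt "0.038 0 0.024 0" --pt "0.045 0 0.028 0" --pt "0.045 0 0.028 0" --pt "0.035 0 0.022 0" --pt "0.0205 0 0.0135 0" --pt "0 0 0 0" --pt "0 0 0 0"

```text
time: 13.95
tool_pos: [0.6844, 0.0586, 0.1243]
tcp_rot: [-1.571, 0.001, 0.002]
wrist_force: [-0.9, -0.2, 0.5]
width: 0.22
```

```bash
python3 st.py .6858 .0585 .0385
python3 - <<'E'
from h import *
c=read_camera("wrist");s=read_camera("side")
w=cv2.resize(c["color"][150:300,170:340],None,fx=2.3,fy=2.3);t=cv2.resize(s["color"][100:250,60:230],None,fx=2.3,fy=2.3)
cv2.imwrite("pics/p3.png",np.hstack([w,t])[:,:,::-1])
E
```

```text
t 13.95 pos [0.6844 0.0586 0.1243] x [ 1.     0.    -0.002] z [-0.  1. -0.] F [-0.9 -0.2  0.5] w 0.0188
tool delta to target [ 0.0016  0.0858 -0.0001] turn 0.0001
```

View pics/p3.png

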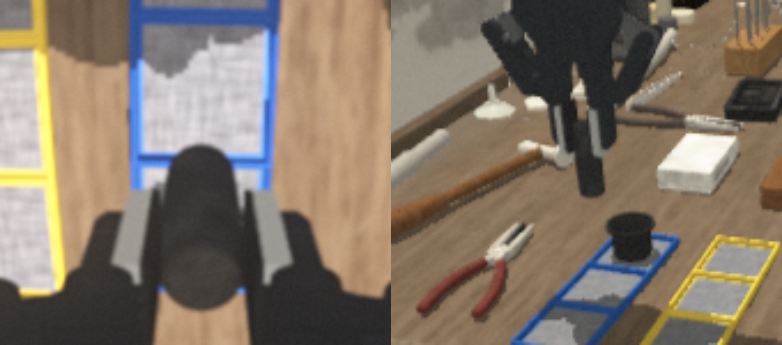

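Emit:
arm_command --pt "0.0012 0.015 0 0" --pt "0 0.03 0 0" --pt "0 0.025 0 0" --pt "0 0.01 0 0" --pt "0 0.004 0 0" --pt "0 0 0 0" --pt "0 0 0 0"

```text
time: 14.92
tool_pos: [0.6878, 0.059, 0.0421]
tcp_rot: [-1.571, -0.002, -0.002]
wrist_force: [-0.2, 0.4, -0.5]
width: 0.22
```

```bash
python3 st.py .6858 .0585 .0385
```

```text
t 14.93 pos [0.6878 0.059  0.0421] x [ 1.    -0.     0.002] z [0. 1. 0.] F [-0.2  0.4 -0.5] w 0.0188
tool delta to target [-0.002   0.0036 -0.0005] turn -0.0
```

Emit:
arm_command --pt "-0.001 0.0015 0 0" --pt "0 0.0015 0 0" --pt "0 0 0 0"

```text
time: 15.3
tool_pos: [0.6862, 0.059, 0.0389]
tcp_rot: [-1.571, -0.001, -0.001]
wrist_force: [-1.2, 0.0, 3.9]
width: 0.22
```

```bash
python3 st.py .6858 .0585 .0385
python3 - <<'E'
from h import *
s=read_camera("side")
t=cv2.resize(s["color"][150:270,90:226],None,fx=4,fy=4)
cv2.imwrite("pics/p4.png",t[:,:,::-1])
E
```

```text
t 15.3 pos [0.6862 0.059  0.0389] x [1.    0.    0.001] z [-0.  1.  0.] F [-1.2  0.   3.9] w 0.0188
tool delta to target [-0.0004  0.0004 -0.0005] turn 0.0
```

View pics/p4.png

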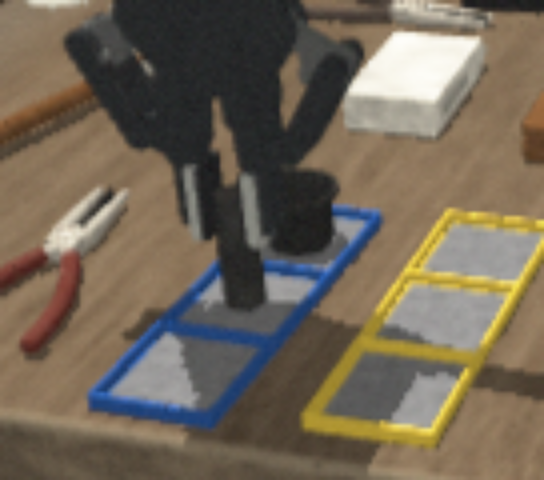

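Emit:
arm_command --pt "0 0 0 0" --pt "0 0 0 0" --pt "0 0 0 0" --pt "0 -0.01 0 0" --pt "0 -0.03 0 0" --pt "0 -0.04 0 0" --pt "0 -0.02 0 0" --pt "-0.02 0 0.004 0" --pt "-0.045 0 0.009 0" --pt "-0.05 0 0.009 0" --pt "-0.05 0 0.009 0" --pt "-0.045 0 0.009 0" --pt "-0.03 0 0.006 0" --pt "-0.0155 0 0.002 0" --pt "0 0 0 0" --pt "0 0 0 0" --fingers 0.05

```text
time: 17.35
tool_pos: [0.4316, 0.1069, 0.1383]
tcp_rot: [-1.571, -0.001, -0.001]
wrist_force: [0.9, 0.4, 1.3]
width: 0.587
```

```bash
python3 st.py .4305 .107 .006
python3 - <<'E'
from meas import *
s,Rm=state(); c=read_camera("wrist"); si=read_camera("side")
cv2.imwrite("pics/t1.png",np.hstack([c["color"][:300,100:500],cv2.resize(si["color"][150:270,90:250],None,fx=2.5,fy=2.5)])[:,:,::-1])
b=blob(cmask(c["color"],(15,110,150),(28,255,255)),(215,130,300,280)); P=np.array([wcast(c,s,Rm,*p[0],.024)[:2] for p in b],np.float32)*1000
print(cv2.minEnclosingCircle(P), cv2.fitEllipse(P))
E
```

```text
t 17.35 pos [0.4316 0.1069 0.1383] x [ 1.    -0.     0.002] z [0. 1. 0.] F [0.9 0.4 1.3] w 0.0501
tool delta to target [-1.300e-03  1.323e-01  1.000e-04] turn -0.0003
((430.8482971191406, 108.08283233642578), 21.759742736816406) ((430.6261291503906, 107.7359848022461), (41.46574020385742, 41.921630859375), 155.15968322753906)
```

View pics/t1.png

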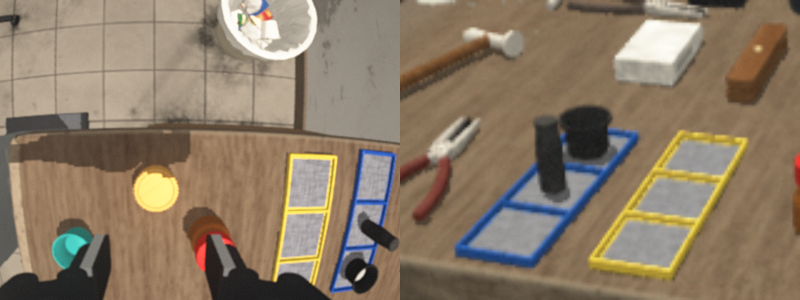

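Emit:
arm_command --pt "-0.001 0.015 0.0008 0" --pt "0 0.03 0 0" --pt "0 0.035 0 0" --pt "0 0.03 0 0" --pt "0 0.012 0 0" --pt "0 0.0065 0 0" --pt "0 0 0 0" --pt "0 0 0 0" --fingers 0.056

```text
time: 18.45
tool_pos: [0.4304, 0.108, 0.0103]
tcp_rot: [-1.57, -0.002, -0.002]
wrist_force: [0.4, 0.1, 0.0]
width: 0.656
```

Emit:
arm_command --pt "0 0 0 0" --pt "0 0 0 0" --pt "0 0 0 0" --pt "0 0 0 0" --pt "0 0 0 0" --pt "0 0 0 0" --fingers 0.03 --newtons 30

```text
time: 19.2
tool_pos: [0.4302, 0.108, 0.0104]
tcp_rot: [-1.57, -0.001, -0.001]
wrist_force: [-1.9, 0.6, 5.7]
width: 0.443
```

Emit:
arm_command --pt "0 -0.01 0 0" --pt "0 -0.02 0 0" --pt "0 -0.03 0 0" --pt "0 -0.02 0 0" --pt "0 0 0 0" --pt "0 0 0 0"

```text
time: 19.95
tool_pos: [0.4287, 0.1077, 0.0888]
tcp_rot: [-1.571, 0.0, 0.001]
wrist_force: [-0.4, 0.7, -1.1]
width: 0.441
```

```bash
python3 st.py .687 .1185 .09
python3 - <<'E'
from h import *
c=read_camera("wrist");s=read_camera("side")
w=cv2.resize(c["color"][150:300,170:340],None,fx=2.3,fy=2.3);t=cv2.resize(s["color"][130:280,210:380],None,fx=2.3,fy=2.3)
cv2.imwrite("pics/t2.png",np.hstack([w,t])[:,:,::-1])
E
```

```text
t 19.95 pos [0.4287 0.1077 0.0888] x [ 1.     0.    -0.001] z [-0.  1. -0.] F [-0.4  0.7 -1.1] w 0.0376
tool delta to target [ 0.2583 -0.0014  0.0108] turn 0.0001
```

View pics/t2.png

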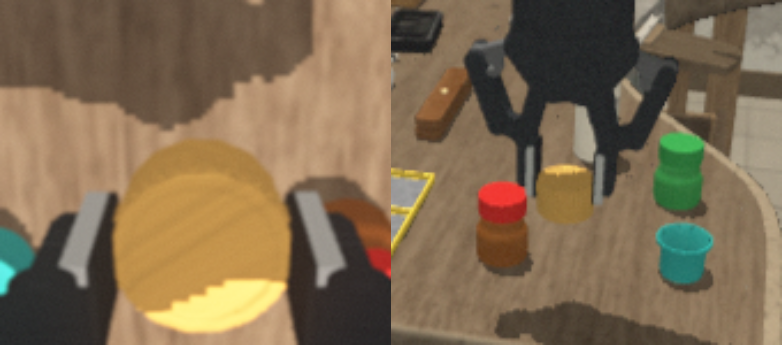

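Emit:
arm_command --pt "0.02 0 0.001 0" --pt "0.045 0 0.002 0" --pt "0.05 0 0.002 0" --pt "0.05 0 0.002 0" --pt "0.05 0 0.002 0" --pt "0.03 0 0.001 0" --pt "0.0125 0 0.0008 0" --pt "0 0 0 0" --pt "0 0.02 0 0" --pt "0 0.03 0 0" --pt "0 0.014 0 0" --pt "0 0.006 0 0" --pt "0 0 0 0" --pt "0 0 0 0"

```text
time: 21.8
tool_pos: [0.6877, 0.1187, 0.0206]
tcp_rot: [-1.571, -0.002, -0.002]
wrist_force: [0.5, 0.5, 0.1]
width: 0.44
```

```bash
python3 st.py .687 .1185 .0135
```

```text
t 21.8 pos [0.6877 0.1187 0.0206] x [ 1.    -0.     0.002] z [0. 1. 0.] F [0.5 0.5 0.1] w 0.0375
tool delta to target [-0.0007  0.0071 -0.0002] turn -0.0
```

Emit:
arm_command --pt "0 0.003 0 0" --pt "0 0.003 0 0" --pt "0 0 0 0" --pt "0 0 0 0"

```text
time: 22.3
tool_pos: [0.6871, 0.1186, 0.0136]
tcp_rot: [-1.571, -0.001, -0.001]
wrist_force: [0.8, -0.7, 0.8]
width: 0.441
```

```bash
python3 st.py .687 .1185 .0135
python3 - <<'E'
from h import *
s=read_camera("side")
t=cv2.resize(s["color"][150:270,90:226],None,fx=4,fy=4)
cv2.imwrite("pics/t4.png",t[:,:,::-1])
E
```

```text
t 22.3 pos [0.6871 0.1186 0.0136] x [1.    0.    0.001] z [-0.  1.  0.] F [ 0.8 -0.7  0.8] w 0.0377
tool delta to target [-0.0001  0.0001 -0.0001] turn 0.0
```

View pics/t4.png

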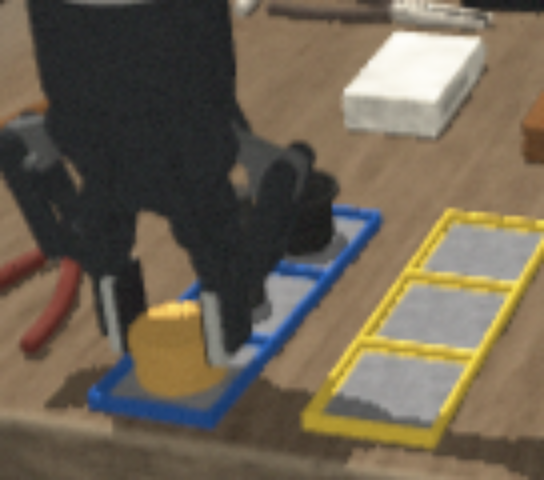

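Emit:
arm_command --pt "0 0.001 0 0" --pt "0 0 0 0"

```text
time: 22.6
tool_pos: [0.6872, 0.1187, 0.0135]
tcp_rot: [-1.571, -0.001, -0.001]
wrist_force: [-1.2, 0.1, 6.5]
width: 0.438
```

Emit:
arm_command --pt "0 0 0 0" --pt "0 0 0 0" --pt "0 0 0 0" --pt "0 -0.01 0 0" --pt "0 -0.03 0 0" --pt "0 -0.04 0 0" --pt "0 -0.04 0 0" --pt "-0.015 -0.03 -0.015 0" --pt "-0.04 0 -0.04 0" --pt "-0.042 0 -0.042 0" --pt "-0.042 0 -0.042 0" --pt "-0.042 0 -0.042 0" --pt "-0.035 0 -0.035 0" --pt "-0.022 0 -0.022 0" --pt "-0.0105 0 -0.0067 0" --pt "0 0 0 0" --pt "0 0 0 0" --fingers 0.057

```text
time: 24.72
tool_pos: [0.4392, -0.1256, 0.1627]
tcp_rot: [-1.571, -0.001, -0.0]
wrist_force: [-0.2, 0.4, 0.1]
width: 0.666
```

```bash
python3 st.py .4385 -.1263 .07
python3 - <<'E'
from h import *
c=read_camera("wrist");s=read_camera("side")
cv2.imwrite("pics/j1.png",np.hstack([c["color"][:300,60:460],cv2.resize(s["color"][150:270,90:250],None,fx=2.5,fy=2.5)])[:,:,::-1])
E
```

```text
t 24.73 pos [ 0.4392 -0.1256  0.1627] x [1.    0.001 0.001] z [-0.001  1.     0.   ] F [-0.2  0.4  0.1] w 0.0569
tool delta to target [-0.0008  0.0927 -0.0007] turn 0.0006
```

View pics/j1.png

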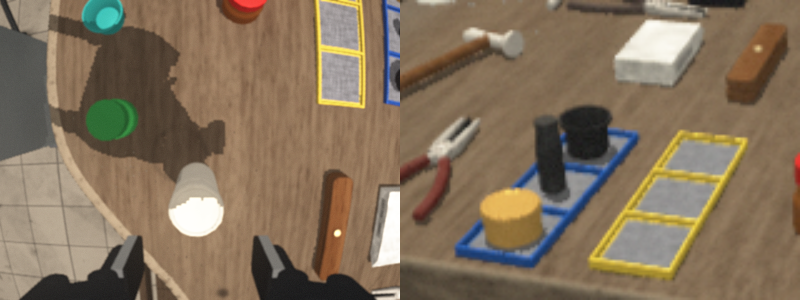

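All three blue-tray items stand upright. Next I check the white jar's centre.

```bash
python3 - <<'E'
from meas import *
s,Rm=state(); c=read_camera("wrist")
b=blob(cmask(c["color"],(0,0,215),(180,40,255)),(215,185,300,250)); P=np.array([wcast(c,s,Rm,*p[0],.1)[:2] for p in b],np.float32)*1000
print(cv2.minEnclosingCircle(P), cv2.fitEllipse(P),cv2.boundingRect(b))
c=read_camera("side"); print(onz(c,301,153,.1))
E
```

```text
((438.4412841796875, -126.5074234008789), 19.9747314453125) ((439.16033935546875, -130.6863250732422), (29.229896545410156, 39.33729553222656), 100.95524597167969) (229, 198, 55, 39)
[ 0.4370707  -0.12486286  0.1       ]
```

Emit:
arm_command --pt "-0.0006 0.015 -0.0008 0" --pt "0 0.03 0 0" --pt "0 0.035 0 0" --pt "0 0.025 0 0" --pt "0 0.0125 0 0" --pt "0 0 0 0" --pt "0 0 0 0"

```text
time: 25.8
tool_pos: [0.4385, -0.1272, 0.0456]
tcp_rot: [-1.571, -0.001, -0.001]
wrist_force: [0.0, -0.5, -0.6]
width: 0.668
```

Emit:
arm_command --pt "0 0 0 0" --pt "0 0 0 0" --pt "0 0 0 0" --pt "0 0 0 0" --pt "0 0 0 0" --pt "0 0 0 0" --fingers 0.03 --newtons 30

```text
time: 26.55
tool_pos: [0.4386, -0.1273, 0.0459]
tcp_rot: [-1.572, -0.001, -0.001]
wrist_force: [0.1, 1.6, 5.7]
width: 0.446
```

Emit:
arm_command --pt "0 -0.01 0 0" --pt "0 -0.02 0 0" --pt "0 -0.025 0 0" --pt "0 -0.015 0 0" --pt "0 0 0 0" --pt "0 0 0 0"

```text
time: 27.3
tool_pos: [0.437, -0.1267, 0.114]
tcp_rot: [-1.57, 0.001, 0.001]
wrist_force: [0.0, 0.3, -2.3]
width: 0.444
```

```bash
python3 st.py .5937 -.0098 .11
python3 - <<'E'
from h import *
c=read_camera("wrist");s=read_camera("side")
w=cv2.resize(c["color"][150:300,170:340],None,fx=2.3,fy=2.3);t=cv2.resize(s["color"][100:250,210:380],None,fx=2.3,fy=2.3)
cv2.imwrite("pics/j2.png",np.hstack([w,t])[:,:,::-1])
E
```

```text
t 27.3 pos [ 0.437  -0.1267  0.114 ] x [ 1.    -0.    -0.001] z [0. 1. 0.] F [ 0.   0.3 -2.3] w 0.0379
tool delta to target [0.1567 0.0039 0.1169] turn -0.0
```

View pics/j2.png

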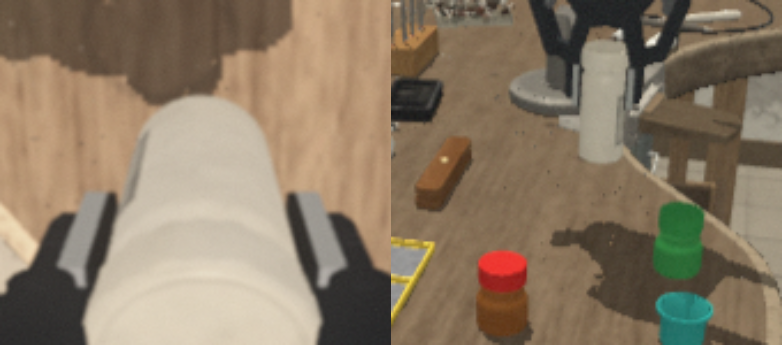

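Emit:
arm_command --pt "0.01 0 0.0075 0" --pt "0.025 0 0.0185 0" --pt "0.035 0 0.026 0" --pt "0.035 0 0.026 0" --pt "0.03 0 0.0225 0" --pt "0.015 0 0.0115 0" --pt "0.0062 0 0.0047 0" --pt "0 0 0 0" --pt "0 0.015 0 0" --pt "0 0.025 0 0" --pt "0 0.014 0 0" --pt "0 0.006 0 0" --pt "0 0 0 0" --pt "0 0 0 0"

```text
time: 29.15
tool_pos: [0.5946, -0.0103, 0.0556]
tcp_rot: [-1.571, -0.001, -0.001]
wrist_force: [-0.3, -0.1, -0.6]
width: 0.445
```

```bash
python3 st.py .5937 -.0098 .0489
```

```text
t 29.15 pos [ 0.5946 -0.0103  0.0556] x [ 1.    -0.     0.002] z [ 0.  1. -0.] F [-0.3 -0.1 -0.6] w 0.038
tool delta to target [-0.0009  0.0067  0.0005] turn -0.0001
```

Emit:
arm_command --pt "0 0.003 0 0" --pt "0 0.003 0 0" --pt "0 0 0 0" --pt "0 0 0 0"

```text
time: 29.65
tool_pos: [0.5938, -0.0102, 0.0487]
tcp_rot: [-1.571, 0.0, 0.0]
wrist_force: [0.2, -1.4, -1.1]
width: 0.443
```

```bash
python3 st.py .5937 -.0098 .0489
python3 - <<'E'
from h import *
s=read_camera("side")
t=cv2.resize(s["color"][130:270,90:270],None,fx=4,fy=4)
cv2.imwrite("pics/j4.png",t[:,:,::-1])
E
```

```text
t 29.65 pos [ 0.5938 -0.0102  0.0487] x [ 1.  0. -0.] z [-0.  1. -0.] F [ 0.2 -1.4 -1.1] w 0.0378
tool delta to target [-0.0001 -0.0002  0.0004] turn 0.0
```

View pics/j4.png

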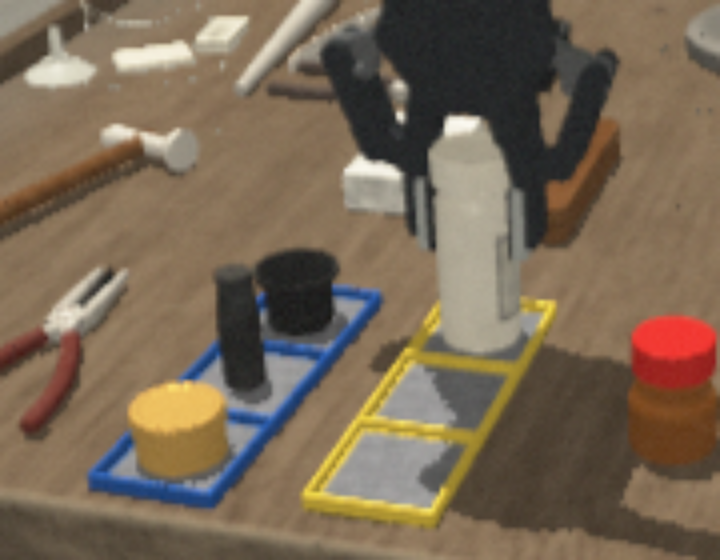

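Emit:
arm_command --pt "0 0.001 0 0" --pt "0 0 0 0" --pt "0 0 0 0"

```text
time: 30.08
tool_pos: [0.5939, -0.0102, 0.0486]
tcp_rot: [-1.571, -0.0, -0.0]
wrist_force: [-3.0, 0.7, 5.7]
width: 0.443
```

Emit:
arm_command --pt "0 0 0 0" --pt "0 0 0 0" --pt "0 0 0 0" --pt "0 -0.01 0 0" --pt "0 -0.03 0 0" --pt "0 -0.04 0 0" --pt "0 -0.03 0 0" --pt "-0.015 0 0.009 0" --pt "-0.03 0 0.018 0" --pt "-0.033 0 0.02 0" --pt "-0.023 0 0.014 0" --pt "-0.0103 0 0.006 0" --pt "0 0 0 0" --pt "0 0 0 0" --fingers 0.057

```text
time: 31.82
tool_pos: [0.4832, 0.0565, 0.1578]
tcp_rot: [-1.571, -0.0, -0.001]
wrist_force: [-0.0, -0.4, -0.4]
width: 0.667
```

```bash
python3 st.py .4825 .0567 .02
python3 - <<'E'
from meas import *
s,Rm=state(); c=read_camera("wrist"); si=read_camera("side")
cv2.imwrite("pics/a1.png",np.hstack([c["color"][:300,100:500],cv2.resize(si["color"][130:270,90:250],None,fx=2.5,fy=2.5)[:300]])[:,:,::-1])
b=blob(cmask(c["color"],(0,150,90),(8,255,255)),(210,130,310,280)); P=np.array([wcast(c,s,Rm,*p[0],.055)[:2] for p in b],np.float32)*1000
print(cv2.minEnclosingCircle(P), cv2.fitEllipse(P))
E
```

```text
t 31.82 pos [0.4832 0.0565 0.1578] x [ 1.    -0.     0.001] z [ 0.  1. -0.] F [-0.  -0.4 -0.4] w 0.0569
tool delta to target [-0.0008  0.1378  0.0002] turn -0.0001
((483.8596496582031, 58.49170684814453), 19.878170013427734) ((483.5553283691406, 58.4893798828125), (36.07771682739258, 39.103065490722656), 2.813587188720703)
```

View pics/a1.png

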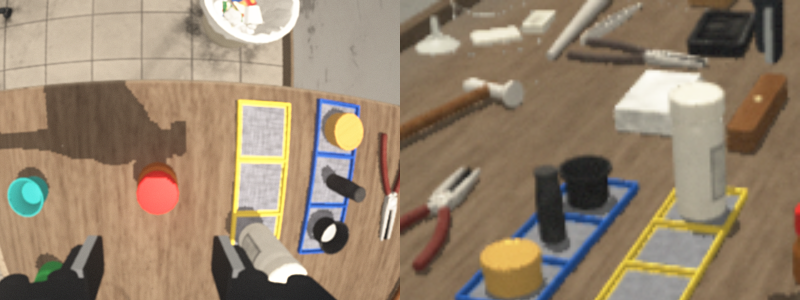

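Emit:
arm_command --pt "0 0.02 0.001 0" --pt "0 0.035 0 0" --pt "0 0.04 0 0" --pt "0 0.03 0 0" --pt "0 0.014 0 0" --pt "0 0.007 0 0" --pt "0 0 0 0" --pt "0 0 0 0"

```text
time: 32.92
tool_pos: [0.4838, 0.0578, 0.0129]
tcp_rot: [-1.571, -0.002, -0.002]
wrist_force: [1.5, 0.5, -0.4]
width: 0.668
```

Emit:
arm_command --pt "0 0 0 0" --pt "0 0 0 0" --pt "0 0 0 0" --pt "0 0 0 0" --pt "0 0 0 0" --pt "0 0 0 0" --fingers 0.03 --newtons 35

```text
time: 33.67
tool_pos: [0.4835, 0.0579, 0.0131]
tcp_rot: [-1.571, -0.002, -0.001]
wrist_force: [-0.8, 0.9, 6.2]
width: 0.447
```

Emit:
arm_command --pt "0 -0.01 0 0" --pt "0 -0.02 0 0" --pt "0 -0.025 0 0" --pt "0 -0.015 0 0" --pt "0 0 0 0" --pt "0 0 0 0"

```text
time: 34.42
tool_pos: [0.4819, 0.0577, 0.0812]
tcp_rot: [-1.571, 0.001, 0.001]
wrist_force: [-0.6, -0.6, -1.5]
width: 0.445
```

```bash
python3 st.py .5937 .11 .08
python3 - <<'E'
from h import *
c=read_camera("wrist");s=read_camera("side")
w=cv2.resize(c["color"][150:300,170:340],None,fx=2.3,fy=2.3);t=cv2.resize(s["color"][130:280,190:360],None,fx=2.3,fy=2.3)
cv2.imwrite("pics/a2.png",np.hstack([w,t])[:,:,::-1])
E
```

```text
t 34.42 pos [0.4819 0.0577 0.0812] x [ 1.    -0.    -0.001] z [ 0.  1. -0.] F [-0.6 -0.6 -1.5] w 0.038
tool delta to target [0.1118 0.001  0.0523] turn -0.0
```

View pics/a2.png

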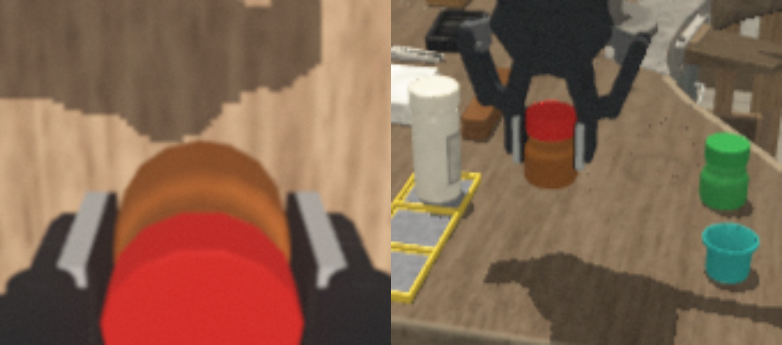

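Emit:
arm_command --pt "0.008 0 0.005 0" --pt "0.02 0 0.011 0" --pt "0.03 0 0.014 0" --pt "0.03 0 0.013 0" --pt "0.017 0 0.0063 0" --pt "0.006 0 0.003 0" --pt "0 0 0 0" --pt "0 0.015 0 0" --pt "0 0.025 0 0" --pt "0 0.013 0 0" --pt "0 0.006 0 0" --pt "0 0 0 0" --pt "0 0 0 0"

```text
time: 36.15
tool_pos: [0.5943, 0.1102, 0.0236]
tcp_rot: [-1.571, -0.001, -0.001]
wrist_force: [0.7, -0.6, -1.2]
width: 0.443
```

```bash
python3 st.py .5937 .11 .016
```

```text
t 36.15 pos [0.5943 0.1102 0.0236] x [ 1.    -0.     0.001] z [0. 1. 0.] F [ 0.7 -0.6 -1.2] w 0.0378
tool delta to target [-0.0006  0.0076 -0.0002] turn -0.0
```

Emit:
arm_command --pt "0 0.003 0 0" --pt "0 0.003 0 0" --pt "0 0.001 0 0" --pt "0 0 0 0" --pt "0 0 0 0"

```text
time: 36.78
tool_pos: [0.5936, 0.1101, 0.0162]
tcp_rot: [-1.571, -0.0, -0.0]
wrist_force: [-2.0, 0.5, 5.0]
width: 0.444
```

```bash
python3 st.py .5937 .11 .016
python3 - <<'E'
from h import *
s=read_camera("side")
t=cv2.resize(s["color"][130:270,90:270],None,fx=4,fy=4)
cv2.imwrite("pics/a4.png",t[:,:,::-1])
E
```

```text
t 36.77 pos [0.5936 0.1101 0.0162] x [1. 0. 0.] z [-0.  1. -0.] F [-2.   0.5  5. ] w 0.0379
tool delta to target [ 0.0001  0.0002 -0.0001] turn 0.0
```

View pics/a4.png

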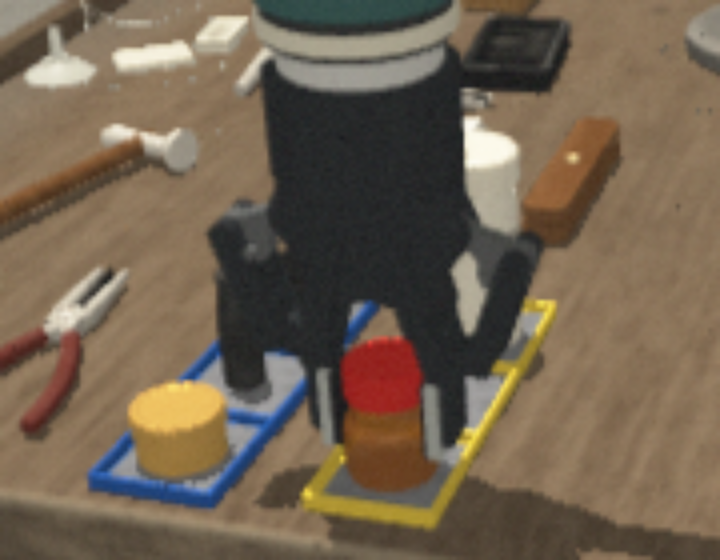

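Emit:
arm_command --pt "0 0 0 0" --pt "0 0 0 0" --pt "0 0 0 0" --pt "0 -0.01 0 0" --pt "0 -0.03 0 0" --pt "0 -0.05 0 0" --pt "0 -0.06 0 0" --pt "0 -0.05 0 0" --pt "-0.01 0 0.03 0" --pt "-0.02 0 0.05 0" --pt "-0.02 0 0.05 0" --pt "-0.02 0 0.05 0" --pt "-0.02 0 0.05 0" --pt "-0.02 0 0.05 0" --pt "-0.02 0 0.05 0" --pt "-0.02 0 0.05 0" --pt "-0.02 0 0.04 0" --pt "0 0 0 0" --pt "0 0 0 0" --fingers 0.06

```text
time: 39.2
tool_pos: [0.4236, 0.5298, 0.216]
tcp_rot: [-1.571, -0.001, 0.0]
wrist_force: [0.1, -0.2, 0.4]
width: 0.7
```

```bash
python3 st.py 
python3 - <<'E'
from meas import *
c=read_camera("top");s=read_camera("side")
a=cv2.resize(c["color"][95:290,175:355],None,fx=2.2,fy=2.2);b=cv2.resize(s["color"][130:270,90:240],None,fx=2.66,fy=2.66); h=min(len(a),len(b))
cv2.imwrite("pics/f1.png",np.hstack([a[:h],b[:h]])[:,:,::-1])
im=c["color"]
for k,(lo,hi,z,w) in {"red":((0,150,90),(8,255,255),.058,(180,140,215,185)),"tin":((15,110,150),(28,255,255),.027,(182,113,207,135)),"white":((0,0,200),(180,45,255),.103,(235,135,275,180)),"loupe":((0,0,0),(180,255,62),.033,(232,105,262,140)),"punch":((0,0,0),(180,255,85),.063,(208,105,232,140))}.items():
    try:
        b=blob(cmask(im,lo,hi),w); (u,v),r=cv2.minEnclosingCircle(b); print(k,onz(c,u,v,z).round(4),round(r,1))
    except Exception as e: print(k,e)
E
```

```text
t 39.2 pos [0.4236 0.5298 0.216 ] x [1.    0.001 0.   ] z [-0.001  1.    -0.001] F [ 0.1 -0.2  0.4] w 0.0598
red [0.5924 0.1071 0.058 ] 8.6
tin [0.6858 0.117  0.027 ] 9.1
white [ 0.5926 -0.0098  0.103 ] 9.9
loupe [ 0.6852 -0.0012  0.033 ] 8.1
punch [0.6746 0.0538 0.063 ] 4.7
```

View pics/f1.png

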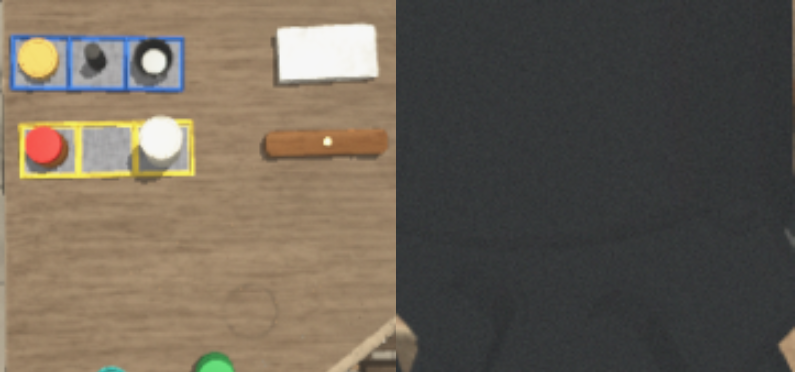

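```bash
python3 - <<'E'
from h import *
c=read_camera("top"); print(onz(c,219.1,119.6,.063).round(4))
print(job.finish_job())
E
```

```text
[0.6807 0.0523 0.063 ]
the job is handed in; nothing more can be done
None
```

Both kits are made up and the job is handed in, at about 39 s on the robot's clock. The blue tray holds the tin, punch and loupe (from its left end to its right). The yellow tray holds the amber jar in its left bay and the white jar in its right bay, with the middle bay empty. Everything is released and the arm is clear.

**Upright and in place:** The last top view shows all five items in their own bays. The clamp and packet look unmoved and the arm never went near them. I didn't measure their positions before and after.

**Centring:** The tin, loupe, white jar and amber jar measured within about 3 mm of their bay centres.

**Checks that disagreed or failed:**
- **Punch position:** two rough top-view readings, one from a noisy mask and one by eye, put it about 8 mm and 12 mm off centre. The arm let go of it within about 1 mm of the centre, and the side view after release showed it upright and about mid-bay.
- **Final side view:** the parked arm blocked the side camera. The last side views of the blue-tray items and the white jar came just after I let each go, and the amber jar was last seen from the side while still held on the tray floor.

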